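# Line up the ferrules with the rule

## Task

Take the aluminium rule by its wooden grip and, with its long edge, push the three knife-handle ferrules forward (away from the robot) into a straight row, each standing upright and about centred on the black line across the white board. Touch the ferrules only with the rule, leave the black loupe behind the board alone, and at the end let go of the rule so that it lies flat.

Things in the scene. Friction and masses are not known exactly. Their poses are not given: they have to be found in the camera images.
- rule_grip (a point): Loose aluminium rule left of the board, 0.3 kg: flat plate 60 (x) x 240 (y) x 10 mm with straight long edges, and an upright wooden grip on its middle, 16 thick (x), 80 long (y), reaching 10 to 70 mm above the underside. The point is in the grip, midway along and across, 50 mm above the underside: fingers closing along x here stay above the ferrules. Long edges 30 mm either side.
- line_mid (a point): Middle of the black line (4 x 240 mm) on a fixed white board 180 x 260 x 6 mm; the point is on the board's top, 6 mm above the table. y runs along the line, x across it, roughly away from the robot; z up. The board reaches 40 mm beyond the line (+x), 140 mm before it (-x), 130 mm to each side. The ferrules start scattered 38 to 92 mm before the line (-x).
- ferrule_1: Black ferrule: plain ring, 23 mm in diameter and 22 mm high, about 12 g, standing upright on the white board, one of the three in the row. Origin: centre of its underside (z up)
- ferrule_2: Beige ferrule: plain ring, 23 mm in diameter and 22 mm high, about 12 g, standing upright on the white board, one of the three in the row. Origin: centre of its underside (z up)
- ferrule_3: White ferrule: plain ring, 23 mm in diameter and 22 mm high, about 12 g, standing upright on the white board, one of the three in the row. Origin: centre of its underside (z up)
- loupe: Bystander: black eye loupe, a wider ring, 37 mm in diameter and 22 mm high, standing on the table beyond the board. Origin: centre of its underside.
Not all that is in view belongs to the job. Of the things that look like the ferrule_1, the smallest one is meant.

How it is judged:
On the way:
1. the rule is held by the fingers and carried from its place (contact force between the fingers and rule above 1 N and distance of rule_grip from where it was at the start of the episode above 0.05 m), for 0.2 s.
At the end, for the whole second after the job is handed in: All three ferrules stand upright on the white board (tilt under 0.15 rad) and at rest, each centre within 10 mm of the black line, measured across it; the rule lies flat (tilt under 0.15 rad) on the board or table (x of ferrule_1 in the frame of line_mid between -0.01 and 0.01 m and y of ferrule_1 in the frame of line_mid between -0.13 and 0.13 m and z of ferrule_1 in the frame of line_mid between -0.004 and 0.006 m and angle between each of ferrule_1, ferrule_2, ferrule_3, rule_grip's own z axis and vertical below 0.15 rad and linear speed of each of ferrule_1, ferrule_2, ferrule_3 below 0.02 m/s and x of ferrule_2 in the frame of line_mid between -0.01 and 0.01 m and y of ferrule_2 in the frame of line_mid between -0.13 and 0.13 m and z of ferrule_2 in the frame of line_mid between -0.004 and 0.006 m and x of ferrule_3 in the frame of line_mid between -0.01 and 0.01 m and y of ferrule_3 in the frame of line_mid between -0.13 and 0.13 m and z of ferrule_3 in the frame of line_mid between -0.004 and 0.006 m and height (world z) of rule_grip below 0.064 m); the robot touches nothing.
It fails at once if a ferrule is touched by the fingers or the arm (contact force between any of the fingers, the arm and ferrule_1 above 0.3 N or contact force between any of the fingers, the arm and ferrule_2 above 0.3 N or contact force between any of the fingers, the arm and ferrule_3 above 0.3 N).
It fails at once if the loupe is moved by more than 15 mm (distance of loupe from where it was at the start of the episode above 0.015 m).
It also fails if it takes over 38 s, if anything falls off the work surface, if the arm or the gripper's body presses on something with over 40 N, if the wrist force passes 120 N, or if a joint passes its speed limit or range.

## Robot

A 6-joint arm with a two-finger parallel gripper is mounted at the origin on a cart in front of the work surface, level with it; the furniture and walls round the work are solid. World frame = base frame: x ahead of the robot, y to its left, z up, the work surface at z = 0. Lengths are in m, angles in rad, forces in N, time in s.
With the tool pointing down it reaches from about 0.25 to 0.775 m from the base axis. Payload 4 kg.
Tool frame: the origin (TCP) lies on the centre line of the jaws, within the pads' length; the fingertips stand 22 mm ahead of it and the grasp point (between the pads) lies 3 mm ahead of it; z points along the fingers, y is the direction in which the jaws open and shut (so a half turn about z gives the same grasp; the last joint's range is limited). The gripper opens to 85 mm and grips with 20 to 120 N. Pads are 22 mm wide; open, the fingers measure 114 mm over their backs; the gripper's body (76 mm by 85 mm) begins 54 mm behind the grasp point. The pads swing forward as they close: fully open they stand 13 mm farther back than shut.
Start: joints at [1.039, 0.087, 1.371, -0, 1.684, -0.103], TCP at [0.229, 0.5, 0.253] pointing down, gripper open.
Joint ranges: [-3.1, 3.1], [-0.76, 2.03], [0.27, 2.55], [-1.08, 4.22], [0.17, 2.65], [-2.57, 2.57]. Speed limits (rad/s): [2.79, 2.79, 3.14, 3.14, 3.14, 3.14].

## Interface

Orientations are given as a unit quaternion [w, x, y, z].
In Python, from cell import sensors, viewer, env gives the robot as it stands. The module is installed in compiled form; this text tells all that it offers.
- The arm moves only by the tool play_rows, never from a script. Its argument "steps" is a list of rows, each a list of 7 numbers: the opening, from 0 (shut) to 1 (fully open), then the shift along the tool's x, y, z normalised to -1 to 1, where 1 is 0.8 m, then the turn, a rotation vector about the tool's x, y, z normalised to -1 to 1, where 1 is 180 degrees. In form: [[jaw, dx, dy, dz, rx, ry, rz], ...]. A call has 1 to 5 rows; each row shifts and turns the pose as measured when the row begins, along the tool's axes as they then stand; what a row does not reach is not made up. A row lasts 1/8 s, in which the tool goes at most 62.5 mm and 10.7 degrees, less where a joint would pass 70% of its speed; a pose out of reach is approached as far as the arm can. A call with a number of a shift or a turn outside -1 to 1 is refused whole. A call with a gripper value outside its range is refused whole. The fingers move at their own pace and stop on an object; "newtons" is the grip in N (left out, the last holds). Time passes only in rows, so rows that do not move let the fingers close. It gives the time, the measured TCP pose, the force and the opening at its end, in the units of the state.
- sensors.sense(): the state, without advancing time (a new reading comes with each control period).
- viewer.read_camera(name): name is "scene" or "top" or "wrist"; returns a dict with "img" (384x512x3 uint8, red, green, blue), "mtx" (3x3 intrinsics, pixels), "extrinsics" (4x4, takes a point from camera to world coordinates). Camera axes: x right, y down, z forward; pixel columns grow to the right and rows downward; lengths in m; the calibration is good to about 2 mm. A picture is of the moment at which its call begins. There is no depth.
- env.sign_off(): hands the job in, once; it reports no verdict.
The state is a dict: "time_s": time; "q": joint angles; "qvel": joint speeds; "tau": joint torques, N m; "position": TCP position; "tcp_rot": TCP orientation; "ft_force": force on the tool from outside, world axes, zero at the start; "ft_torque": the same for the moment, N m; "opening": finger opening in m.
Only numpy, scipy, OpenCV 4.12 (cv2) and the standard library are available. Lean on these libraries where they do the work, as an engineer would, in place of code of your own. Each camera call takes 0.05 s, during which the arm holds its last target. There are 200 camera calls.

## Working session

There is one attempt and no reset: what is moved stays moved. The work goes in short steps, Python scripts to look and compute and a tool call to move; the robot and the scene stay as the last step left them, time stands still between calls to the robot, and variables do not carry over. Pictures are saved under pics/ and viewed, about 8 in all and at most 12, crops included, and the job is handed in when it is done.

Besides the shell and the picture viewer there is one more tool, called after ">>>" as name(argument=value, ...), one argument or row to a line, values as JSON. play_rows: Moves the arm, as the interface text tells. Scaled input: -1 to 1 covers 0.8 m each way for a shift and 180 degrees each way for a turn. Its arguments: {"type":"object","properties":{"steps":{"type":"array"},"newtons":{"type":"number"}},"required":["steps"]}

```bash
mkdir -p pics
python3 - <<'E'
from cell import sensors, viewer
import cv2, numpy as np
s=sensors.sense(); print(s['time_s'],s['position'],s['tcp_rot'],s['opening'])
for n in ['top','scene']:
    c=viewer.read_camera(n); cv2.imwrite(f'pics/{n}0.png',c['img'][...,::-1]); np.savez(f'{n}0.npz',**c)
    print(n,c['mtx'].tolist(),np.round(c['extrinsics'],4).tolist())
E
```

```text
0.0 [0.22843452 0.49981633 0.25210792] [-3.54015505e-04  2.12747280e-01  9.77106602e-01 -1.07621022e-03] 0.08521453166526873
top [[411.622080951206, 0.0, 255.67320176671305], [0.0, 411.622080951206, 189.13808335040457], [0.0, 0.0, 1.0]] [[0.0258, -0.9961, 0.0848, 0.5005], [-0.9994, -0.0277, -0.0214, 0.051], [0.0236, -0.0842, -0.9962, 1.1258], [0.0, 0.0, 0.0, 1.0]]
scene [[379.08478837173584, 0.0, 253.57037544666508], [0.0, 379.08478837173584, 193.5158878744517], [0.0, 0.0, 1.0]] [[0.7914, -0.3844, 0.4754, 0.1732], [-0.6113, -0.495, 0.6174, -0.5085], [-0.002, -0.7792, -0.6267, 0.5989], [0.0, 0.0, 0.0, 1.0]]
```

View pics/top0.png

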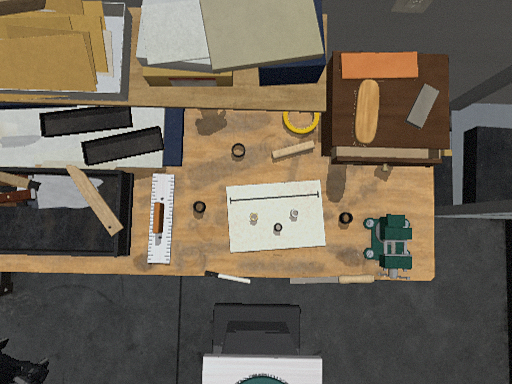

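View pics/scene0.png

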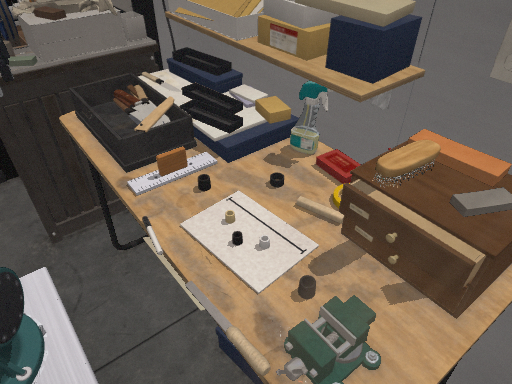

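Top view: the rule is at (160,218) with its grip on the middle. The line runs from (230,202) to (319,195). The ferrules are beige (253,218), black (278,228) and white (294,214), and the loupe is at (238,150). The scene view agrees.

```bash
cat > h.py <<'E'
import numpy as np, cv2
def ray(c,uv,z):
    d=c['extrinsics'][:3,:3]@np.linalg.solve(c['mtx'],[uv[0],uv[1],1]); o=c['extrinsics'][:3,3]
    return (o+d*(z-o[2])/d[2])
def blob(mask,roi,n=1):
    x0,y0,x1,y1=roi; m=np.zeros_like(mask,np.uint8); m[y0:y1,x0:x1]=mask[y0:y1,x0:x1]
    k,l,st,ce=cv2.connectedComponentsWithStats(m)
    i=1+np.argmax(st[1:,4]); return np.argwhere(l==i)[:,::-1].astype(float),st[i]
def box(p):
    (c,s,a)=cv2.minAreaRect(p.astype(np.float32)); b=cv2.boxPoints((c,s,a)); return b
E
python3 - <<'E'
from h import *
c=np.load('top0.npz'); im=c['img']; h=cv2.cvtColor(im,cv2.COLOR_RGB2HSV).astype(int); g=im.min(2).astype(int)
gx=im.max(2).astype(int)
def axis(P):
    m=P.mean(0); u,s,vt=np.linalg.svd(P-m); return m,vt[0]
def world(p,z): return np.array([ray(c,q,z)[:2] for q in p])
# line
p,st=blob((gx<110),(226,188,324,206)); W=world(p,.006); m,d=axis(W); 
t=(W-m)@d; mid=m+d*(t.max()+t.min())/2
print('line',st,mid,np.degrees(np.arctan2(d[1],d[0])),np.ptp(t))
# board outline
p,st=blob((g>170),(222,175,332,255)); W=world(box(p),.006); print('board',st,W.round(4).tolist())
# rule plate
p,st=blob((h[...,1]<60)&(gx>150),(140,165,180,270)); W=world(box(p),.01); print('rule',st,W.round(4).tolist(),W.mean(0),'ang',[np.degrees(np.arctan2(*(W[(i+1)%4]-W[i])[::-1])).round(2) for i in range(4)])
# grip
p,st=blob((h[...,1]>130)&(h[...,0]<20),(148,190,170,245)); W=world(p,.07); m,d=axis(W); print('grip',st,box(p).tolist(),m,world(box(p),.07).tolist(),np.degrees(np.arctan2(d[1],d[0])))
big=cv2.resize(im[170:260,225:330],None,fx=7,fy=6.6,interpolation=cv2.INTER_CUBIC)
b2=cv2.resize(im[165:270,135:185],None,fx=5,fy=5.66,interpolation=cv2.INTER_CUBIC)
cv2.imwrite('pics/c1.png',np.hstack([cv2.resize(big,(540,594)),cv2.resize(b2,(250,594))])[...,::-1])
E
```

```text
line [230 196  65   7  69] [0.57256678 0.00919058] -84.43273042791995 0.1753661582945527
board [ 226  180  100   73 5772] [[0.601, 0.1101], [0.6277, -0.1497], [0.4491, -0.1652], [0.424, 0.0914]]
rule [ 147  173   27   91 1603] [[0.3928, 0.3124], [0.6325, 0.3101], [0.6307, 0.25], [0.3908, 0.2534]] [0.51169913 0.28146983] ang [np.float64(-0.54), np.float64(-91.66), np.float64(179.19), np.float64(88.1)]
grip [153 203  11  30 279] [[152.61993408203125, 231.98190307617188], [154.015869140625, 202.66741943359375], [163.47061157226562, 203.11764526367188], [162.07467651367188, 232.43212890625]] [0.51098441 0.2750586 ] [[0.4741231936102225, 0.28706927235707863], [0.5485948764569245, 0.28700555098434055], [0.5480929598244993, 0.26294729503032654], [0.473591102001271, 0.26315578223251057]] 178.89251554491833
```

View pics/c1.png

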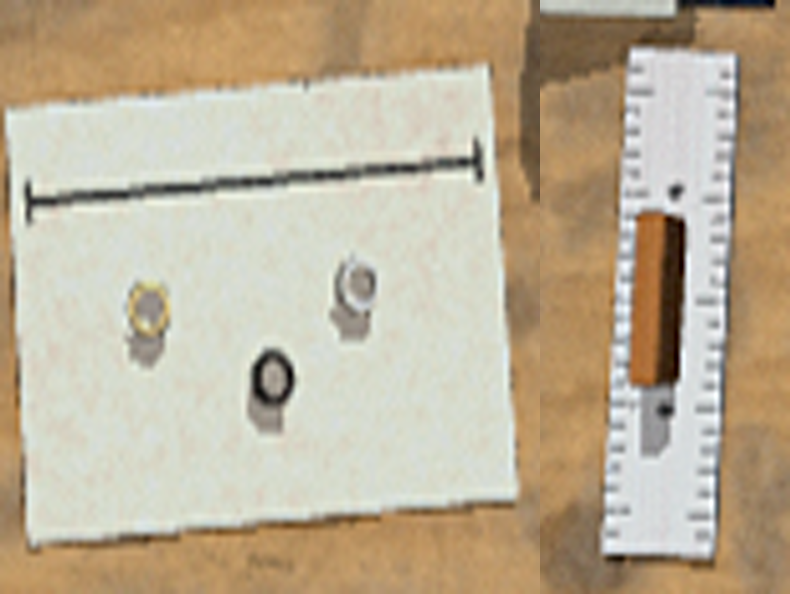

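```bash
cat >> h.py <<'E'
from scipy.spatial.transform import Rotation as R
def go(pos,yaw,n,jaw):
    "rows from the measured pose to pos (TCP), tool down, jaw axis at yaw deg"
    from cell import sensors
    s=sensors.sense(); q=s['tcp_rot']; R0=R.from_quat([q[1],q[2],q[3],q[0]]); p0=np.array(s['position'])
    a=np.radians(yaw); Rt=R.from_matrix(np.array([[-np.sin(-a+np.pi/2)*0+np.sin(a),np.cos(a),0],[-np.cos(a),np.sin(a),0],[0,0,-1]]))
    if Rt.as_matrix()[:,0]@R0.as_matrix()[:,0]<0: Rt=Rt*R.from_rotvec([0,0,np.pi])
    w=(R0.inv()*Rt).as_rotvec(); y=R0.as_matrix()[:,1]
    print('t',round(s['time_s'],2),'pos',p0.round(4),'yaw',np.degrees(np.arctan2(y[1],y[0])).round(2),'tilt',np.degrees(np.arccos(-R0.as_matrix()[2,2])).round(2),'F',np.round(s['ft_force'],1),'open',round(s['opening'],4))
    for i in range(n):
        Ri=R0*R.from_rotvec(w*i/n); d=Ri.inv().apply((np.array(pos)-p0)/n)/.8
        print([jaw]+d.round(4).tolist()+(w/n/np.pi).round(4).tolist())
U=np.array([np.cos(np.radians(5.6)),np.sin(np.radians(5.6))]); V=np.array([-U[1],U[0]]); L=np.array([.5752,-.0235])
def lf(p): return np.array([(p[:2]-L)@U,(p[:2]-L)@V])
E
python3 - <<'E'
from h import *
c=np.load('top0.npz')
for n,uv in dict(beige=(254.2,216.7),black=(277.9,227.3),white=(294.6,213.2)).items():
    p=ray(c,uv,.028); print(n,p.round(4),lf(p).round(4))
print(ray(c,(238,148),.022),lf(ray(c,(238,148),.022)))
go([.5117,.2815,.2],89.3,8,.7)
E
```

```text
beige [0.5203 0.0295 0.028 ] [-0.0495  0.0581]
black [ 0.4938 -0.0342  0.028 ] [-0.082  -0.0027]
white [ 0.5325 -0.0781  0.028 ] [-0.0479 -0.0501]
[0.70513694 0.0781947  0.022     ] [0.13924046 0.08852973]Traceback (most recent call last):
  File "<stdin>", line 6, in <module>
  File "h.py", line 16, in go
    a=np.radians(yaw); Rt=R.from_matrix(np.array([[-np.sin(-a+np.pi/2)*0+np.sin(a),np.cos(a),0],[-np.cos(a),np.sin(a),0],[0,0,-1]]))
                          ~~~~~~~~~~~~~^^^^^^^^^^^^^^^^^^^^^^^^^^^^^^^^^^^^^^^^^^^^^^^^^^^^^^^^^^^^^^^^^^^^^^^^^^^^^^^^^^^^^^^^^^^^^
  File "scipy/spatial/transform/_rotation.pyx", line 1143, in scipy.spatial.transform._rotation.Rotation.from_matrix
ValueError: Non-positive determinant (left-handed or null coordinate frame) in rotation matrix 0: [[ 0.99992537  0.012217    0.        ]
 [-0.012217    0.99992537  0.        ]
 [ 0.          0.         -1.        ]].
```

```bash
python3 - <<'E'
s=open('h.py').read()
s=s.replace("-np.sin(-a+np.pi/2)*0+np.sin(a),np.cos(a)","-np.sin(a),np.cos(a)").replace("[-np.cos(a),np.sin(a),0]","[np.cos(a),np.sin(a),0]")
open('h.py','w').write(s)
E
python3 -c "
from h import *
go([.5117,.2815,.2],89.3,8,.7)"
```

```text
t 0.1 pos [0.2285 0.4998 0.2522] yaw 65.43 tilt 0.12 F [-0.8 -0.3 -1. ] open 0.0851
[0.7, -0.0544, -0.0126, 0.0082, -0.0001, -0.0, -0.0166]
[0.7, -0.0537, -0.0154, 0.0082, -0.0001, -0.0, -0.0166]
[0.7, -0.0528, -0.0182, 0.0082, -0.0001, -0.0, -0.0166]
[0.7, -0.0518, -0.0209, 0.0082, -0.0001, -0.0, -0.0166]
[0.7, -0.0506, -0.0236, 0.0082, -0.0001, -0.0, -0.0166]
[0.7, -0.0493, -0.0262, 0.0082, -0.0001, -0.0, -0.0166]
[0.7, -0.0479, -0.0287, 0.0082, -0.0001, -0.0, -0.0166]
[0.7, -0.0464, -0.0312, 0.0082, -0.0001, -0.0, -0.0166]
```

>>> play_rows(
  steps=[
    [0.7,-0.054,-0.013,0.008,0,0,-0.0166],
    [0.7,-0.054,-0.015,0.008,0,0,-0.0166],
    [0.7,-0.053,-0.018,0.008,0,0,-0.0166],
    [0.7,-0.052,-0.021,0.008,0,0,-0.0166],
    [0.7,-0.05,-0.024,0.008,0,0,-0.0166],
  ],
)

```text
time_s: 0.72
position: [0.4074, 0.3621, 0.2165]
tcp_rot: [-0.002, 0.076, 0.997, -0.002]
ft_force: [0.1, 0.2, -0.1]
opening: 0.0594
```

```bash
python3 -c "
from h import *
go([.5117,.2815,.14],89.3,5,.7)"
```

```text
t 0.72 pos [0.4074 0.3621 0.2165] yaw 81.31 tilt 0.33 F [ 0.1  0.2 -0.1] open 0.0594
[0.7, -0.0289, -0.0159, 0.0191, -0.0003, -0.0003, -0.0089]
[0.7, -0.0284, -0.0167, 0.0191, -0.0003, -0.0003, -0.0089]
[0.7, -0.0279, -0.0175, 0.0191, -0.0003, -0.0003, -0.0089]
[0.7, -0.0274, -0.0183, 0.0191, -0.0003, -0.0003, -0.0089]
[0.7, -0.0269, -0.0191, 0.0191, -0.0003, -0.0003, -0.0089]
```

>>> play_rows(
  steps=[
    [0.7,-0.029,-0.016,0.019,0,0,-0.009],
    [0.7,-0.028,-0.017,0.019,0,0,-0.009],
    [0.7,-0.028,-0.018,0.019,0,0,-0.009],
    [0.7,-0.027,-0.018,0.019,0,0,-0.009],
    [0.7,-0.027,-0.019,0.019,0,0,-0.009],
  ],
)

```text
time_s: 1.35
position: [0.5146, 0.2761, 0.1356]
tcp_rot: [-0.004, 0.004, 1.0, -0.003]
ft_force: [-0.2, -0.8, -0.5]
opening: 0.0597
```

```bash
python3 -c "
from h import *
from cell import viewer
go([.5117,.2815,.14],89.3,1,.7)
c=viewer.read_camera('wrist'); cv2.imwrite('pics/w1.png',c['img'][...,::-1]);np.savez('w1.npz',**c)"
```

```text
t 1.35 pos [0.5146 0.2761 0.1356] yaw 89.52 tilt 0.53 F [-0.2 -0.8 -0.5] open 0.0597
[0.7, 0.0038, 0.0066, -0.0055, -0.0017, -0.0024, 0.0012]
```

View pics/w1.png

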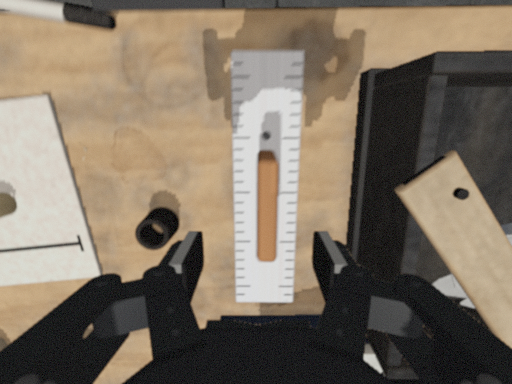

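The wrist view shows the grip between the jaws, with its top at about (267,152)–(267,262). The plate corners are (233,50), (304,50), (293,303) and (236,303).

```bash
python3 -c "
from h import *
c=np.load('w1.npz')
P=np.array([ray(c,u,.01)[:2] for u in [(233,50),(304,50),(293,303),(236,303)]]);print(P.round(4),P.mean(0))
print([ray(c,u,.07)[:2].round(4) for u in [(259,152),(275,152),(258,262),(275,262)]])
go([.5117,.2815,.053],89.3,2,.7)
"
```

```text
[[0.3937 0.2561]
 [0.3943 0.3137]
 [0.6345 0.3108]
 [0.6341 0.2511]] [0.51415908 0.28293111]
[array([0.4688, 0.2766]), array([0.4689, 0.2874]), array([0.5519, 0.2751]), array([0.552, 0.288])]
t 1.4 pos [0.516  0.2732 0.1327] yaw 89.4 tilt 0.75 F [ 1.8 -1.4 -1. ] open 0.0598
[0.7, 0.0023, 0.0056, 0.0498, -0.0015, -0.0015, 0.0003]
[0.7, 0.0025, 0.0054, 0.0498, -0.0015, -0.0015, 0.0003]
```

>>> play_rows(
  steps=[
    [0.7,0.004,0.011,0.008,-0.003,-0.003,0],
    [0.7,0,0,0.03,0,0,0],
    [0.7,0,0,0,0,0,0],
  ],
)

```text
time_s: 1.78
position: [0.5109, 0.2835, 0.1]
tcp_rot: [-0.001, 0.006, 1.0, 0.001]
ft_force: [0.1, -0.5, -0.1]
opening: 0.0599
```

```bash
python3 -c "
from h import *
go([.513,.282,.053],89.3,3,.7)"
```

```text
t 1.77 pos [0.5109 0.2835 0.1   ] yaw 89.34 tilt 0.17 F [ 0.1 -0.5 -0.1] open 0.0599
[0.7, -0.001, -0.0007, 0.0196, 0.0002, -0.0003, 0.0001]
[0.7, -0.0009, -0.0007, 0.0196, 0.0002, -0.0003, 0.0001]
[0.7, -0.0009, -0.0006, 0.0196, 0.0002, -0.0003, 0.0001]
```

>>> play_rows(
  steps=[
    [0.7,-0.002,-0.002,0.03,0,0,0],
    [0.7,0,0,0.02,0,0,0],
    [0.7,0,0,0.006,0,0,0],
    [0.7,0,0,0,0,0,0],
  ],
)

```text
time_s: 2.28
position: [0.5128, 0.2857, 0.0585]
tcp_rot: [0.002, 0.004, 1.0, 0.003]
ft_force: [0.5, -0.1, 0.4]
opening: 0.0594
```

```bash
python3 -c "
from h import *
go([.513,.282,.053],89.3,1,.7)"
```

```text
t 2.27 pos [0.5128 0.2857 0.0585] yaw 89.51 tilt 0.4 F [ 0.5 -0.1  0.4] open 0.0594
[0.7, -0.0002, -0.0047, 0.0069, 0.0019, 0.0012, 0.0012]
```

>>> play_rows(
  steps=[
    [0.7,0,-0.0045,0.007,0.002,0.001,0.001],
    [0.7,0,0,0,0,0,0],
  ],
)

```text
time_s: 2.52
position: [0.5137, 0.2824, 0.0542]
tcp_rot: [0.002, 0.006, 1.0, 0.0]
ft_force: [-0.1, -0.0, -0.6]
opening: 0.0598
```

```bash
python3 -c "
from h import *
go([.513,.282,.053],89.3,1,.7)"
```

```text
t 2.52 pos [0.5137 0.2824 0.0542] yaw 89.33 tilt 0.18 F [-0.1 -0.  -0.6] open 0.0598
[0.7, 0.0008, -0.0005, 0.0015, 0.0001, 0.001, 0.0001]
```

>>> play_rows(
  steps=[
    [0,0,0,0.0005,0,0,0],
    [0,0,0,0,0,0,0],
    [0,0,0,0,0,0,0],
    [0,0,0,0,0,0,0],
    [0,0,0,0,0,0,0],
  ],
  newtons=50,
)

```text
time_s: 3.15
position: [0.5143, 0.2826, 0.0546]
tcp_rot: [0.002, 0.006, 1.0, 0.001]
ft_force: [0.6, 0.7, -0.6]
opening: 0.0157
```

```bash
python3 -c "
from h import *
go([.513,.25,.16],89.3,4,0)"
```

```text
t 3.15 pos [0.5143 0.2826 0.0546] yaw 89.32 tilt 0.28 F [ 0.6  0.7 -0.6] open 0.0157
[0, 0.0001, -0.0102, -0.0329, 0.0001, 0.0004, 0.0]
[0, 0.0002, -0.0102, -0.0329, 0.0001, 0.0004, 0.0]
[0, 0.0002, -0.0102, -0.0329, 0.0001, 0.0004, 0.0]
[0, 0.0002, -0.0102, -0.0329, 0.0001, 0.0004, 0.0]
```

>>> play_rows(
  steps=[
    [0,0,0,-0.02,0,0,0],
    [0,0,-0.005,-0.035,0,0,0],
    [0,0,-0.02,-0.035,0,0,0],
    [0,0,-0.03,-0.035,0,0,0],
    [0,0,-0.03,0,0,0,0],
  ],
)

```text
time_s: 3.78
position: [0.5117, 0.2136, 0.1588]
tcp_rot: [0.001, 0.004, 1.0, -0.0]
ft_force: [0.9, 0.3, -3.1]
opening: 0.0153
```

```bash
python3 -c "
from h import *
T=L-.160*U+0.004*V; print(T)
go([*T,.15],5.6,12,0)"
```

```text
[ 0.41557328 -0.03513235]
t 3.77 pos [0.5117 0.2136 0.1588] yaw 89.49 tilt 0.11 F [ 0.9  0.3 -3.1] open 0.0153
[0, 0.0098, -0.026, 0.0009, 0.0, 0.0001, 0.0388]
[0, 0.0065, -0.027, 0.0009, 0.0, 0.0001, 0.0388]
[0, 0.0032, -0.0276, 0.0009, 0.0, 0.0001, 0.0388]
[0, -0.0002, -0.0278, 0.0009, 0.0, 0.0001, 0.0388]
[0, -0.0035, -0.0276, 0.0009, 0.0, 0.0001, 0.0388]
[0, -0.0069, -0.0269, 0.0009, 0.0, 0.0001, 0.0388]
[0, -0.0101, -0.0259, 0.0009, 0.0, 0.0001, 0.0388]
[0, -0.0132, -0.0245, 0.0009, 0.0, 0.0001, 0.0388]
[0, -0.0161, -0.0227, 0.0009, 0.0, 0.0001, 0.0388]
[0, -0.0187, -0.0205, 0.0009, 0.0, 0.0001, 0.0388]
[0, -0.0211, -0.0181, 0.0009, 0.0, 0.0001, 0.0388]
[0, -0.0231, -0.0154, 0.0009, 0.0, 0.0001, 0.0388]
```

>>> play_rows(
  steps=[
    [0,0.01,-0.026,0.001,0,0,0.039],
    [0,0.006,-0.027,0.001,0,0,0.039],
    [0,0.003,-0.028,0.001,0,0,0.039],
    [0,0,-0.028,0.001,0,0,0.039],
    [0,-0.003,-0.028,0.001,0,0,0.039],
  ],
)

```text
time_s: 4.4
position: [0.469, 0.1057, 0.1592]
tcp_rot: [0.003, 0.316, 0.949, 0.0]
ft_force: [0.6, -0.1, -2.1]
opening: 0.0154
```

>>> play_rows(
  steps=[
    [0,-0.007,-0.027,0.001,0,0,0.039],
    [0,-0.01,-0.026,0.001,0,0,0.039],
    [0,-0.013,-0.025,0.001,0,0,0.039],
    [0,-0.016,-0.023,0.001,0,0,0.039],
    [0,-0.019,-0.02,0.001,0,0,0.039],
  ],
)

```text
time_s: 5.03
position: [0.4226, -0.0005, 0.1585]
tcp_rot: [0.004, 0.595, 0.803, 0.001]
ft_force: [0.2, -0.4, -2.7]
opening: 0.0158
```

```bash
python3 -c "
from h import *
T=L-.160*U+0.004*V
go([*T,.12],5.6,3,0)"
```

```text
t 5.03 pos [ 0.4226 -0.0005  0.1585] yaw 16.91 tilt 0.44 F [ 0.2 -0.4 -2.7] open 0.0158
[0, -0.0129, -0.0071, 0.016, 0.0007, 0.0003, 0.0209]
[0, -0.0133, -0.0062, 0.016, 0.0007, 0.0003, 0.0209]
[0, -0.0137, -0.0053, 0.016, 0.0007, 0.0003, 0.0209]
```

>>> play_rows(
  steps=[
    [0,-0.013,-0.007,0.016,0.001,0,0.021],
    [0,-0.013,-0.006,0.016,0.001,0,0.021],
    [0,-0.014,-0.005,0.016,0,0,0.021],
    [0,0,0,0,0,0,0],
    [0,0,0,0,0,0,0],
  ],
)

```text
time_s: 5.65
position: [0.415, -0.0372, 0.1233]
tcp_rot: [0.003, 0.675, 0.738, 0.0]
ft_force: [0.1, -0.0, -3.1]
opening: 0.015
```

```bash
python3 -c "
from h import *
from cell import viewer
T=L-.160*U+0.004*V
go([*T,.064],5.6,3,0)
for n in ['top','scene']:
    c=viewer.read_camera(n);np.savez(n+'2.npz',**c);cv2.imwrite('pics/%s2.png'%n,c['img'][...,::-1])
a=cv2.resize(np.load('top2.npz')['img'][150:290,180:370],(570,420),interpolation=cv2.INTER_CUBIC);cv2.imwrite('pics/t2.png',a[...,::-1])
"
```

```text
t 5.65 pos [ 0.415  -0.0372  0.1233] yaw 5.06 tilt 0.4 F [ 0.1 -0.  -3.1] open 0.015
[0, 0.001, 0.0002, 0.0247, 0.0006, 0.0005, -0.001]
[0, 0.0009, 0.0002, 0.0247, 0.0006, 0.0005, -0.001]
[0, 0.0009, 0.0003, 0.0247, 0.0006, 0.0005, -0.001]
```

View pics/t2.png

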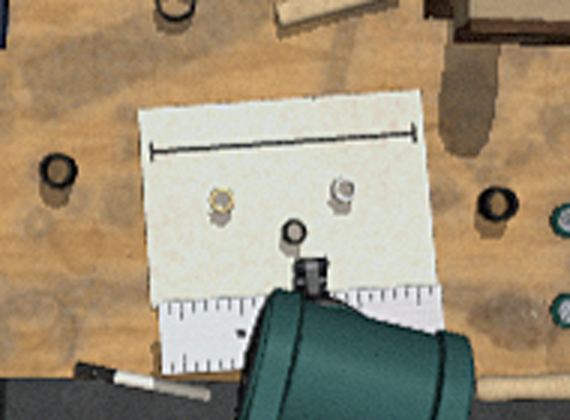

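The rule is held level behind the ferrules. Its front edge runs from crop (160,300) to (440,285), and the line from (152,151) to (415,132), so the yaw is slightly off. The table edge has a knife, so I'll come down a little further forward.

```bash
python3 -c "
from h import *
T=L-.145*U+0.004*V
go([*T,.066],6,4,0)"
```

```text
t 5.75 pos [ 0.415  -0.0371  0.1232] yaw 5.08 tilt 0.4 F [ 0.7  0.3 -2.3] open 0.0157
[0, 0.0007, 0.0048, 0.0179, 0.0004, 0.0004, -0.0013]
[0, 0.0007, 0.0048, 0.0179, 0.0004, 0.0004, -0.0013]
[0, 0.0006, 0.0049, 0.0179, 0.0004, 0.0004, -0.0013]
[0, 0.0006, 0.0049, 0.0179, 0.0004, 0.0004, -0.0013]
```

>>> play_rows(
  steps=[
    [0,0.001,0.01,0.0,0.001,0.001,-0.002],
    [0,0.001,0.006,0.02,0,0,-0.002],
    [0,0,0.002,0.02,0,0,-0.001],
    [0,0,0,0.02,0,0,0],
    [0,0,0,0.008,0,0,0],
  ],
)

```text
time_s: 6.38
position: [0.432, -0.0327, 0.066]
tcp_rot: [0.002, 0.668, 0.745, 0.001]
ft_force: [0.2, 0.6, -3.1]
opening: 0.0156
```

```bash
cat > m.py <<'E'
import sys
from h import *
from cell import viewer
k,fx=sys.argv[1],float(sys.argv[2])
c=viewer.read_camera('top');np.savez(f'top{k}.npz',**c)
T=L+fx*U+0.004*V
go([*T,float(sys.argv[3])],float(sys.argv[4]),1,0)
print('tcp in line frame',lf(T))
cv2.imwrite(f'pics/m{k}.png',cv2.resize(c['img'][180:275,215:340],(750,570),interpolation=cv2.INTER_CUBIC)[...,::-1])
E
python3 m.py 3 -.145 .064 6
```

```text
t 6.42 pos [ 0.4317 -0.0327  0.0656] yaw 6.25 tilt 0.17 F [-0.6  0.2 -4.8] open 0.0153
[0, -0.0011, -0.0016, 0.002, 0.0009, 0.0003, 0.0014]
tcp in line frame [-0.145  0.004]
```

View pics/m3.png

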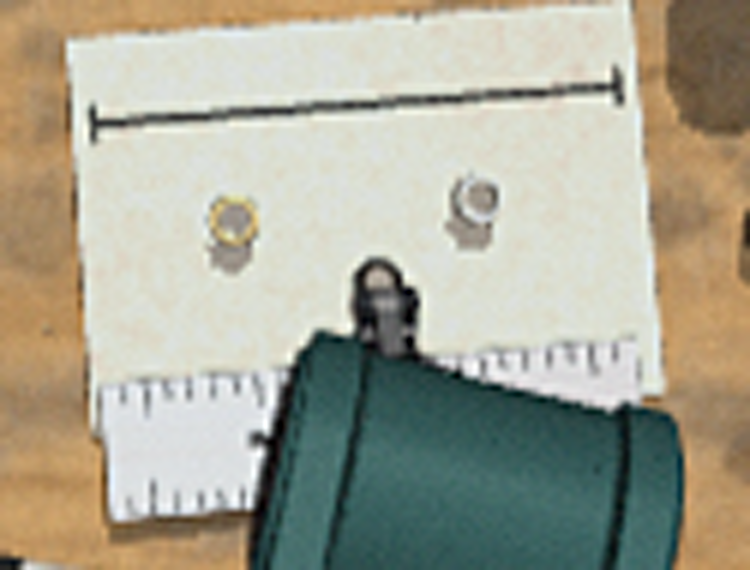

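The rule is down behind the ferrules. Its front edge runs from (98,385) to (638,338), and the line from (92,124) to (618,87). I'll cast these for yaw and distance.

```bash
python3 -c "
from h import *
c=np.load('top3.npz')
r=lambda u,v,z: ray(c,(215+u/6-.4,180+v/6-.4),z)
for a,b,z in [((98,385),(638,338),.021),((92,124),(618,87),.006),((72,41),(630,1),.006)]:
    p,q=r(*a,z),r(*b,z); d=p-q; print(lf(p).round(4),lf(q).round(4),'ang',np.degrees(np.arctan2(-d[0],d[1])).round(2))
"
```

```text
[-0.1166  0.1249] [-0.1134 -0.1167] ang 6.36
[1.000e-04 1.203e-01] [ 1.000e-04 -1.199e-01] ang 5.59
[0.0385 0.1269] [ 0.039  -0.1288] ang 5.72
```

>>> play_rows(
  steps=[
    [0,0,0,0.002,0.001,0,0.004],
    [0,0,0.0125,0,0,0,0],
    [0,0,0.0125,0,0,0,0],
    [0,0,0.0125,0,0,0,0],
  ],
)

```text
time_s: 6.92
position: [0.4647, -0.0298, 0.0652]
tcp_rot: [0.002, 0.673, 0.74, 0.0]
ft_force: [-0.3, -0.8, -3.2]
opening: 0.0155
```

```bash
python3 -c "
from h import *
T=L-.041*U+0.004*V
go([*T,.064],5.5,7,0)"
```

```text
t 6.92 pos [ 0.4647 -0.0298  0.0652] yaw 5.47 tilt 0.19 F [-0.3 -0.8 -3.2] open 0.0155
[0, -0.0001, 0.0124, 0.0002, 0.0001, 0.0001, -0.0]
[0, -0.0001, 0.0124, 0.0002, 0.0001, 0.0001, -0.0]
[0, -0.0001, 0.0124, 0.0002, 0.0001, 0.0001, -0.0]
[0, -0.0001, 0.0124, 0.0002, 0.0001, 0.0001, -0.0]
[0, -0.0001, 0.0124, 0.0002, 0.0001, 0.0001, -0.0]
[0, -0.0001, 0.0124, 0.0002, 0.0001, 0.0001, -0.0]
[0, -0.0001, 0.0124, 0.0002, 0.0001, 0.0001, -0.0]
```

>>> play_rows(
  steps=[
    [0,0,0.0125,0,0,0,0],
    [0,0,0.0125,0,0,0,0],
    [0,0,0.0125,0,0,0,0],
    [0,0,0.0125,0,0,0,0],
    [0,0,0.008,0,0,0,0],
  ],
)

```text
time_s: 7.55
position: [0.5152, -0.025, 0.0656]
tcp_rot: [0.002, 0.672, 0.74, 0.001]
ft_force: [-0.4, 0.8, -3.0]
opening: 0.0156
```

```bash
python3 m.py 4 -.041 .064 5.5
```

```text
t 7.6 pos [ 0.5159 -0.025   0.0657] yaw 5.49 tilt 0.29 F [ 0.3  0.5 -1.8] open 0.0154
[0, -0.0003, 0.0227, 0.0022, 0.0014, 0.0007, -0.0]
tcp in line frame [-0.041  0.004]
```

View pics/m4.png

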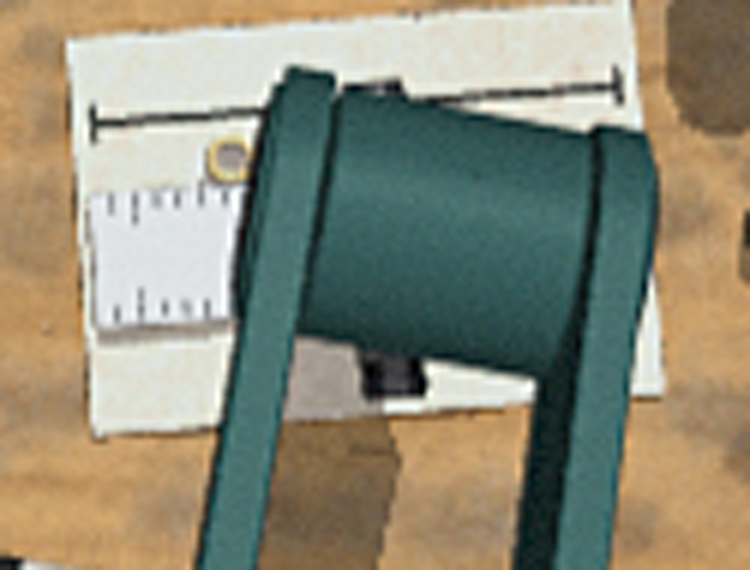

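The beige ferrule is upright at (230,160), sitting against the edge. About 18 mm is left.

>>> play_rows(
  steps=[
    [0,0,0.01,0,0,0,0],
    [0,0,0.006,0,0,0,0],
    [0,0,0.003,0,0,0,0],
    [0,0,0,0,0,0,0],
  ],
)

```text
time_s: 8.1
position: [0.5317, -0.0234, 0.0655]
tcp_rot: [0.002, 0.672, 0.74, 0.001]
ft_force: [-0.1, 0.4, -2.9]
opening: 0.0155
```

```bash
python3 -c "
from h import *
T=L-.041*U+0.004*V
go([*T,.064],5.5,1,0)"
```

```text
t 8.1 pos [ 0.5317 -0.0234  0.0655] yaw 5.49 tilt 0.23 F [-0.1  0.4 -2.9] open 0.0155
[0, -0.0004, 0.0029, 0.0019, 0.0011, 0.0006, -0.0001]
```

>>> play_rows(
  steps=[
    [0,0,0.003,0,0.001,0,0],
    [0,0,0,0,0,0,0],
    [0,0,-0.01,0,0,0,0],
    [0,0,-0.03,0,0,0,0],
    [0,0,-0.03,0,0,0,0],
  ],
)

```text
time_s: 8.72
position: [0.4771, -0.0288, 0.0657]
tcp_rot: [0.001, 0.672, 0.74, -0.001]
ft_force: [0.3, -1.1, -2.0]
opening: 0.0158
```

```bash
python3 m.py 5 -.1 .064 5.5; python3 -c "
from h import *
from cell import viewer
c=viewer.read_camera('scene');np.savez('scene5.npz',**c)
a=cv2.imread('pics/m5.png'); b=cv2.resize(c['img'][180:300,170:330],(760,570),interpolation=cv2.INTER_CUBIC)[...,::-1]
cv2.imwrite('pics/j5.png',np.vstack([cv2.resize(a,(395,300)),cv2.resize(b,(395,300))]))"
```

```text
t 8.78 pos [ 0.4736 -0.0287  0.065 ] yaw 5.51 tilt 0.28 F [-2.5 -0.6 -3.5] open 0.0156
[0, -0.0009, 0.002, 0.0012, -0.0015, 0.0006, 0.0001]
tcp in line frame [-0.1    0.004]
```

View pics/j5.png

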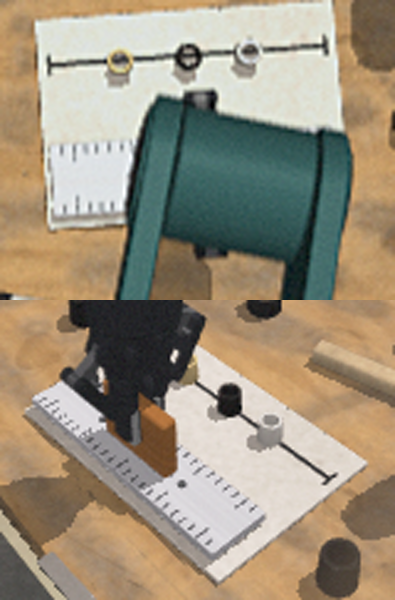

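All three ferrules stand upright on the line, at panel (120,61), (188,57) and (248,52). The rule is clear of them and over the board. I'll lower it and let go.

>>> play_rows(
  steps=[
    [0,0,0,0.003,-0.001,0,0],
    [0,0,0,0.002,0,0,0],
    [0,0,0,0.001,0,0,0],
    [0,0,0,0,0,0,0],
  ],
)

```text
time_s: 9.32
position: [0.4772, -0.0288, 0.0608]
tcp_rot: [0.002, 0.672, 0.74, 0.001]
ft_force: [-0.3, -0.1, -2.1]
opening: 0.0154
```

```bash
python3 -c "
from h import *
T=L-.102*U+0.004*V
go([*T,.0608],5.5,1,0)"
```

```text
t 9.32 pos [ 0.4772 -0.0288  0.0608] yaw 5.48 tilt 0.28 F [-0.3 -0.1 -2.1] open 0.0154
[0, -0.0004, -0.005, 0.0, 0.0014, 0.0008, -0.0001]
```

>>> play_rows(
  steps=[
    [0.5,0,0,0,0,0,0],
    [0.5,0,0,0,0,0,0],
    [0.5,0,0,0,0,0,0],
    [0.5,0,0,0,0,0,0],
  ],
)

```text
time_s: 9.82
position: [0.4792, -0.029, 0.0625]
tcp_rot: [0.004, 0.672, 0.74, 0.002]
ft_force: [0.5, 0.6, -0.5]
opening: 0.0428
```

>>> play_rows(
  steps=[
    [0.5,0,0,-0.02,0,0,0],
    [0.5,0,0,-0.05,0,0,0],
    [0.5,0,0,-0.06,0,0,0],
    [0.5,0,-0.06,-0.06,0,0,0],
    [0.5,0,-0.06,-0.06,0,0,0],
  ],
)

```text
time_s: 10.45
position: [0.3893, -0.0367, 0.2584]
tcp_rot: [0.002, 0.672, 0.741, 0.0]
ft_force: [1.0, -1.7, 0.7]
opening: 0.0427
```

>>> play_rows(
  steps=[
    [0.5,0.06,0,0,0,0,0],
    [0.5,0.06,0,0,0,0,0],
    [0.5,0.06,0,0,0,0,0],
    [0.5,0,0,0,0,0,0],
    [0.5,0,0,0,0,0,0],
  ],
)

```text
time_s: 11.08
position: [0.3755, 0.108, 0.271]
tcp_rot: [0.011, 0.674, 0.738, 0.008]
ft_force: [-0.7, 1.0, -0.2]
opening: 0.0423
```

```bash
python3 m.py 6 -.1 .25 5.5
```

```text
t 11.12 pos [0.3756 0.1078 0.271 ] yaw 5.13 tilt 1.61 F [-0.2  1.   0.4] open 0.0426
[0, -0.1817, 0.108, 0.0302, 0.0088, 0.0016, -0.0021]
tcp in line frame [-0.1    0.004]
```

View pics/m6.png

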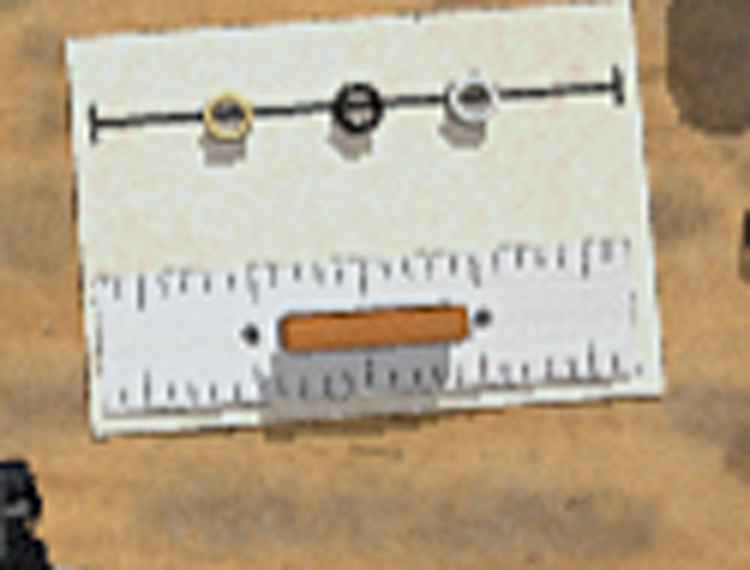

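The rule lies flat on the board. The ferrules are at (228,116), (357,107) and (473,98). I'll cast these for their offset from the line and compare the loupe between the pictures.

```bash
python3 -c "
from h import *
from cell import sensors,env
c=np.load('top6.npz')
m=[]
for u,v in [(228,116),(357,107),(473,98)]:
    p=lf(ray(c,(215+u/6-.4,180+v/6-.4),.028)); m.append(abs(p[0])); print(p.round(4))
f=lambda k: blob(np.load(k)['img'].max(2)<90,(222,135,252,162))[0].mean(0)
a,b=f('top0.npz'),f('top6.npz'); print('loupe px',a,b)
s=sensors.sense(); print(np.abs(s['qvel']).max())
if max(m)<.006 and np.abs(a-b).max()<1.5: env.sign_off(); print('signed off')
"
```

```text
[-0.0019  0.059 ]
[-0.0019  0.0013]
[-0.0016 -0.0507]
loupe px [238.23684211 150.28947368] [238.36363636 150.28571429]
0.023039754464008733
the job is handed in; nothing more can be done
signed off
```

I took the rule by its wooden grip, carried it behind the three ferrules and pushed them forward onto the line with its front long edge. I then backed it off about 5 cm, set it down flat on the board, let go and moved the arm clear. The job was handed in at about 11 s of the 38 s allowed.

- **Ferrules:** in the last top view all three stand upright, about 1.6 to 1.9 mm before the line, against the 10 mm allowed. The camera calibration is good to about 2 mm.
- **Rule:** it lies flat, wholly on the board.
- **Loupe:** its centre moved by only about 0.1 pixel between the first and last top views, so it was not disturbed.
- **Disagreement:** while I was lining up, the rule's front edge as seen by the camera was about 1.3 mm behind where the arm's pose put it. I set the push distance between the two.

No check failed. The hand-in gives no verdict, so I can't confirm the result beyond these checks.

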